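# Lay the oil bottle down in its tilting rest

## Task

Using only your fingertips to push, never gripping or lifting, slide the standing oil bottle upright along the worktop until it stands against the upright flap of the tilting rest, between the flap's two side cheeks. Then push it over, slowly, so that it tips down together with the flap, lands gently and stays lying in the flap, spout pointing away, with the flap flat on its stop. Do not disturb the other things around it.

Things in the scene. Friction and masses are not known exactly. Their poses are not given: they have to be found in the camera images.
- bottle: Tall oil squeeze bottle, cream with a red pointed cap, 42 mm across, 119 mm tall, about 0.11 kg, loose, upright at the start. Sides straight for about the lowest 60 mm, then rounding in; the body ends at 84 mm, the cap (20 mm across) goes on to 119 mm. Origin at the centre of its underside, z along its axis to the spout; its turn about that axis does not matter.
- bottle_middle (a point): The point on the bottle's axis 45 mm above its underside.
- bottle_spout (a point): The tip of the bottle's cap, on its axis 119 mm above the underside.
- tilt_rest: Fixed tilting rest: grey base plate 108 x 94 x 4 mm with an upright aluminium flap hinged at the edge nearest the bottle. Origin on the worktop below the middle of the hinge line, which is 5 mm up. x: level, away from the bottle, the way the flap swings down over the plate; y: along the hinge. Hinge blocks and nuts at y = +-35 to +-54 mm, 16 mm high.
- rest_flap (a joint): Flap angle: 0 upright (start), grows as it swings down away from the bottle, 1.571 flat on its stop. Stiff hinge (friction 0.2 N m, damping 0.06 N m s/rad): it stays where left, even under the bottle, and must be pushed all the way. Flap 62 mm wide, reaching 92 mm from the hinge line; two side cheeks, 54 mm apart inside, stand 14 mm out from its face.
- flap_face (a point): Point on the middle of the flap's face, 45 mm from the hinge line; moves with the flap. Upright, the face is at rest x = -5 mm (cheeks to -19 mm) and the hinge line is at x = 0. Flat, it is 10 mm above the worktop. Between the cheeks it is lined as a shallow V trough (rubber, 24 degrees each side, lowest along this mid-line); the bottle nests in it, its axis 23 mm from the face (28 mm from the hinge line).
- counter: Bystander: round light grey tally counter, 54 x 50 x 26 mm, origin at the centre of its underside.
- jig: Bystander: aluminium block with two rows of black holes, 36 x 75 x 18 mm, origin at the centre of its underside.
- box: Bystander: small brown card box, 47 x 72 x 31 mm, origin at the centre of its underside.
- spool: Bystander: black roll of tape lying flat, 59 x 57 x 19 mm, origin at the centre of its underside.
Things that resemble listed ones, but are neither listed nor needed, are in the scene too. What is shaped like the bottle but orange is not meant.

How it is judged:
On the way, in this order (a step that is already met when the one before it is completed fails the run):
1. the bottle stands upright against the still upright flap, between its cheeks (x of bottle_middle in the frame of tilt_rest above -0.035 m and y of bottle_middle in the frame of tilt_rest between -0.012 and 0.012 m and angle between bottle's own z axis and vertical below 0.2 rad and value of joint rest_flap below 0.2 rad), for 0.1 s.
2. the bottle has been tipped down with the flap until the flap is flat on its stop (value of joint rest_flap above 1.5 rad and angle between bottle's own z axis and vertical between 1.38 and 1.76 rad), for 0.2 s.
At the end, for the whole second after the job is handed in: Flap flat on its stop (over 1.50 rad); bottle at rest lying in it: axis level within 0.19 rad and within 0.3 rad of rest x, spout away (over 50 mm along rest x), middle within 15 mm of the centre line, -5 to 70 mm along rest x, under 45 mm high (all of step 2 and y of bottle_middle in the frame of tilt_rest between -0.015 and 0.015 m and x of bottle_middle in the frame of tilt_rest between -0.005 and 0.07 m and x of bottle_spout in the frame of tilt_rest above 0.05 m and angle between the z axis of bottle and the x axis of tilt_rest, either way round below 0.3 rad and height (world z) of bottle_middle below 0.045 m and linear speed of bottle below 0.02 m/s and angular speed of bottle below 0.2 rad/s); the robot touches nothing.
It fails at once if the bottle is lifted or carried (its middle more than 72 mm above the worktop; tipping it raises it to about 55 mm) (height (world z) of bottle_middle above 0.072 m).
It fails at once if the bottle falls or is slammed down (the flap swings, or the bottle tips, faster than a gentle push: flap above 2.5 rad/s, or bottle above 6 rad/s when not upright) (velocity of joint rest_flap above 2.5 rad/s or (angular speed of bottle above 6 rad/s and angle between bottle's own z axis and vertical above 0.2 rad)).
It fails at once if the bottle is pressed harder than 60 N (contact force between the fingers and bottle above 60 N).
It fails at once if a bystander is disturbed (moved more than 15 mm or tipped) ((distance of counter from where it was at the start of the episode above 0.015 m or angle between counter's own z axis and vertical above 0.3 rad) or (distance of jig from where it was at the start of the episode above 0.015 m or angle between jig's own z axis and vertical above 0.3 rad) or (distance of box from where it was at the start of the episode above 0.015 m or angle between box's own z axis and vertical above 0.3 rad) or (distance of spool from where it was at the start of the episode above 0.015 m or angle between spool's own z axis and vertical above 0.3 rad)).
It also fails if it takes over 64 s, if anything falls off the work surface, if the arm or the gripper's body presses on something with over 40 N, if the wrist force passes 120 N, or if a joint passes its speed limit or range.

## Robot

A 6-joint arm with a two-finger parallel gripper is mounted at the origin on a cart in front of the work surface, level with it; the furniture and walls round the work are solid. World frame = base frame: x ahead of the robot, y to its left, z up, the work surface at z = 0. Lengths are in m, angles in rad, forces in N, time in s.
With the tool pointing down it reaches from about 0.325 to 0.9 m from the base axis. Payload 3.5 kg.
Tool frame: the origin (TCP) lies at the centre of the arm's flange, where the gripper is bolted on; the fingertips stand 173 mm ahead of it and the grasp point (between the pads) lies 155 mm ahead of it; z points along the fingers, y is the line along which they close (so a half turn about z gives the same grasp; the last joint's range is limited). The gripper opens to 85 mm and grips with 20 to 120 N. Pads are 22 mm wide; open, the fingers measure 114 mm over their backs; the gripper's body (76 mm by 85 mm) begins 54 mm behind the grasp point. The pads swing forward as they close: fully open they stand 13 mm farther back than shut.
Start: joints at [-1.36, 0.276, -0.026, 1.268, 0, 1.467], TCP at [0.193, -0.594, 0.405] pointing down, gripper open.
Joint ranges: [-3.12, 3.12], [-0.85, 1.88], [-1.08, 1.24], [-1.95, 2.15], [-1.57, 1.53], [-3.14, 3.14]. Speed limits (rad/s): [2.57, 2.57, 3.14, 3.14, 3.14, 3.14].

## Interface

Orientations are given as [roll, pitch, yaw] about the fixed x, y, z axes, in that order (R = Rz(yaw) Ry(pitch) Rx(roll)).
In Python, from rig import r, capture, workorder, recognise, regions_of, landmark_of gives the robot as it stands.
- The arm moves only by the tool jog_arm, never from a script. Its argument "commands" is a list that holds one entry, the list of rows, each a list of 6 numbers: the shift along the world's x, y, z scaled (see below), then the turn, a rotation vector about the world's x, y, z scaled (see below). A call has exactly 5 rows; each row shifts and turns the commanded pose from where the row before left it; what a row does not reach is not made up. The controller multiplies each number of a shift by 3 cm and each number of a turn by 4 degrees. A row lasts 1/10 s, in which the tool goes at most 50 mm and 8.59 degrees, less where a joint would pass 70% of its speed; a pose out of reach is approached as far as the arm can. A call with a number of a shift or a turn outside -1 to 1 is refused whole. A call with a gripper value outside its range is refused whole. "hand" is the gripper command: -1 is shut, 1 is fully open, values between are in proportion, set as the call begins (left out, the last holds). The fingers move at their own pace and stop on an object; "force" is the grip in N (left out, the last holds). Time passes only in rows, so rows that do not move let the fingers close, or fill a call up. It gives the time, the measured TCP pose, the force, the opening and the grip force at its end, in the units of the state.
- r.get_state(): the state, without advancing time (a new reading comes with each control period).
- capture(name): name is "scene" or "top" or "wrist"; returns a dict with "image" (420x560x3 uint8, red, green, blue), "fx", "fy", "cx", "cy" (pixels), "R" (3x3) and "t" (3): a world point X has camera coordinates R X + t. Camera axes: x right, y down, z forward; pixel columns grow to the right and rows downward; lengths in m; the calibration is good to about 2 mm. The wrist camera is an equidistant fisheye: a pixel r from the principal point sees the ray r / f radians off the axis. A picture is of the moment at which its call begins. There is no depth.
- workorder.sign_off(): hands the job in; it is judged then, once.
Trained networks look in the newest picture that a camera, given by its name, has taken for a name from the list of things; names that differ only in an ending like _2 or _b are one class to them, and where a whole thing is asked for, a point or a joint stands for the part that bears it (a point fixed in the world has none). Each returns a list of dicts, best first, with "score" (0 to 1); they miss things now and then, are a little off and sometimes report something else, mostly with a low value. They report only what shows in the picture. A call takes as long as a camera call. They do not tell look-alikes from the thing itself.
- recognise(label, camera): "point" ([row, column] in pixels, amid what is visible of it).
- regions_of(label, camera): "pixels" (420x560 bool, what is visible of it) and "point" ([row, column] in pixels, amid what is visible of it).
- landmark_of(label, camera): "point" ([row, column] in pixels: a listed point, or the origin of a listed thing).
The state is a dict: "clock": time; "qpos": joint angles; "dq": joint speeds; "tau": joint torques, N m; "position": TCP position; "orientation": TCP orientation; "wrist_force": force on the tool from outside, world axes, zero at the start; "ft_torque": the same for the moment, N m; "grip_width": finger opening in m; "gripper_force": force on a finger pad.
Only numpy, scipy, OpenCV 4.12 (cv2) and the standard library are available. Lean on these libraries where they do the work, as an engineer would, in place of code of your own. Each camera call takes 0.05 s, during which the arm holds its last target. There are 200 camera calls.

## Working session

There is one attempt and no reset: what is moved stays moved. The work goes in short steps, Python scripts to look and compute and a tool call to move; the robot and the scene stay as the last step left them, time stands still between calls to the robot, and variables do not carry over. Pictures are saved under pics/ and viewed, at most 10 in all, crops included, and the job is handed in when it is done.

Besides the shell and the picture viewer there is one more tool, called after "Emit:" by a JSON object that holds its "op" and its "data", one argument or row to a line. jog_arm: Moves the arm, as the interface text tells. Its arguments: {"type":"object","properties":{"commands":{"type":"array"},"hand":{"type":"number"},"force":{"type":"number"}},"required":["commands"]}

```bash
mkdir -p pics
cat > h.py <<'E'
from rig import r, capture, workorder, recognise, regions_of, landmark_of
import numpy as np, cv2
def save(c,n): cv2.imwrite(f'pics/{n}.png',cv2.cvtColor(c['image'],cv2.COLOR_RGB2BGR))
def plane(c,rc,z):
    v=np.array([(rc[1]-c['cx'])/c['fx'],(rc[0]-c['cy'])/c['fy'],1.]); d=c['R'].T@v; o=-c['R'].T@c['t']
    return o+d*(z-o[2])/d[2]
def ray(c,rc):
    v=np.array([(rc[1]-c['cx'])/c['fx'],(rc[0]-c['cy'])/c['fy'],1.]); d=c['R'].T@v; return -c['R'].T@c['t'],d/np.linalg.norm(d)
def tri(rs):
    A=sum(np.eye(3)-np.outer(d,d) for o,d in rs); b=sum((np.eye(3)-np.outer(d,d))@o for o,d in rs); return np.linalg.solve(A,b)
E
cat > a.py <<'E'
from h import *
np.set_printoptions(precision=4,suppress=True)
C={}
for n in('scene','top'):
    C[n]=capture(n); save(C[n],n+'0')
    print(n,-C[n]['R'].T@C[n]['t'],C[n]['fx'])
for l in['bottle','bottle_middle','bottle_spout','tilt_rest','flap_face','counter','jig','box','spool']:
    for n in C:
        for d in landmark_of(l,n)[:3]: print(l,n,round(d['score'],2),np.round(d['point'],1),plane(C[n],d['point'],0)[:2],plane(C[n],d['point'],.05)[:2])
E
python3 a.py; python3 -c "from h import *;print(r.get_state())"
```

```text
scene [0.164  0.6439 0.6057] 440.2146119701221
top [0.4337 0.1204 0.9491] 390.79918888496275
bottle scene 0.69 [263.6 308.9] [0.5116 0.1101] [0.4829 0.1542]
bottle scene 0.68 [300.5 309.3] [0.4552 0.1873] [0.4312 0.225 ]
bottle top 0.75 [256.6 261.9] [0.4551 0.1905] [0.454  0.1868]
bottle top 0.61 [229.5 293.6] [0.5205 0.1137] [0.5159 0.1141]
bottle_middle scene 0.76 [249.  308.7] [0.5372 0.0753] [0.5064 0.1223]
bottle_middle scene 0.72 [283.2 310.9] [0.4778 0.1508] [0.4519 0.1915]
bottle_middle top 0.67 [229.6 298. ] [0.5202 0.103 ] [0.5156 0.1039]
bottle_middle top 0.52 [260.6 259.1] [0.4456 0.1972] [0.4449 0.1931]
bottle_spout scene 0.67 [251.  308.8] [0.5334 0.0802] [0.503  0.1267]
bottle_spout scene 0.62 [214.  309.9] [ 0.6046 -0.023 ] [0.5682 0.0321]
bottle_spout top 0.7 [228.5 294.6] [0.5229 0.1113] [0.5182 0.1118]
bottle_spout top 0.57 [254.  262.1] [0.4614 0.1901] [0.4599 0.1864]
tilt_rest scene 0.8 [239.8 280.5] [0.6001 0.0895] [0.5641 0.1353]
tilt_rest top 0.82 [198.9 300.4] [0.5959 0.0966] [0.5874 0.0979]
flap_face scene 0.94 [222.  278.9] [0.6406 0.0447] [0.6013 0.0941]

[... 798 characters left out ...]
 [ 0.5165 -0.0171]
{'clock': 1.0, 'qpos': array([-1.36039067e+00,  2.76365657e-01, -2.63915186e-02,  1.26796323e+00,
        2.95933327e-05,  1.46740500e+00]), 'dq': array([ 0.00071655, -0.00031616,  0.00059739,  0.00039297,  0.00117442,
        0.0005926 ]), 'tau': array([-3.98317970e-04, -4.45497179e+01,  2.95573926e+01,  7.24219353e-04,
       -2.51416014e-05, -2.85182033e-06]), 'position': array([ 0.19292001, -0.59448397,  0.40473865]), 'orientation': array([ 3.14151409e+00, -2.15999782e-05,  3.13796989e-01]), 'wrist_force': array([-0.1396075 ,  0.21876046, -0.22454959]), 'ft_torque': array([ 0.02208373,  0.02005552, -0.03503843]), 'gripper_force': 0.0, 'grip_width': 0.08547391169060786}
```

Run:
```python
import cv2
a=cv2.imread('pics/top0.png')[130:290,210:380]; cv2.imwrite('pics/topc.png',cv2.resize(a,None,fx=3.6,fy=3.6,interpolation=cv2.INTER_CUBIC))
a=cv2.imread('pics/scene0.png')[170:340,220:380]; cv2.imwrite('pics/scenec.png',cv2.resize(a,None,fx=3.5,fy=3.5,interpolation=cv2.INTER_CUBIC))
```

```text
(no output)
```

View pics/topc.png

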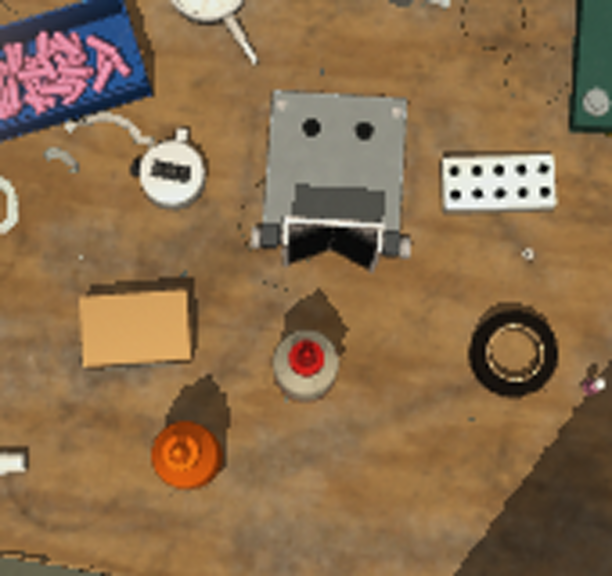

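View pics/scenec.png

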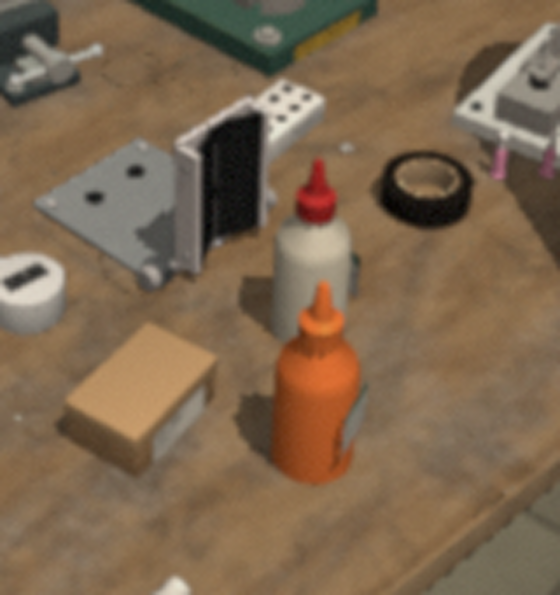

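View pics/scene0.png

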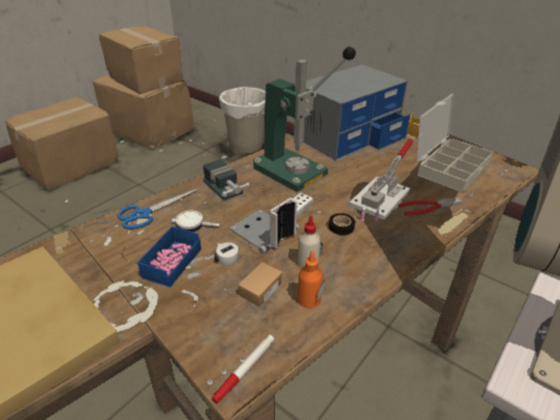

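```bash
cat > b.py <<'E'
from h import *
np.set_printoptions(precision=4,suppress=True)
T=capture('top');S=capture('scene')
ct=lambda x,y:(130+y/3.6-.5,210+x/3.6-.5)
cs=lambda x,y:(170+y/3.5-.5,220+x/3.5-.5)
print('spout',tri([ray(T,ct(307,351)),ray(S,cs(319,160))]))
print('base',tri([ray(T,(229.5,293.6)),ray(S,(263.6,308.9))]))
P=[plane(T,ct(*p),.004) for p in((273,92),(408,99))]
N=[plane(T,ct(*p),.008) for p in((255,235),(408,247))]
print('plate far',P,'nuts',N)
print('plate S', plane(S,cs(140,139),.004),plane(S,cs(36,203),.004))
print('flap top corners', [tri([ray(T,ct(*a)),ray(S,cs(*b))]) for a,b in(((286,218),(178,143)),((384,222),(255,98)))])
print('flapface',tri([ray(T,landmark_of('flap_face','top')[0]['point']),ray(S,landmark_of('flap_face','scene')[0]['point'])]))
print('rest',plane(T,landmark_of('tilt_rest','top')[0]['point'],0),plane(S,landmark_of('tilt_rest','scene')[0]['point'],0))
for v in(P,N):
    d=v[0]-v[1]; print('yaw',np.arctan2(-d[0],d[1]),np.linalg.norm(d[:2]),(v[0]+v[1])/2)
E
python3 b.py
```

```text
spout [0.5144 0.1118 0.1203]
base [ 0.5164  0.1114 -0.0007]
plate far [array([0.7064, 0.1335, 0.004 ]), array([0.7008, 0.0402, 0.004 ])] nuts [array([0.605 , 0.1458, 0.008 ]), array([0.5963, 0.0421, 0.008 ])]
plate S [0.7013 0.0401 0.004 ] [0.7074 0.131  0.004 ]
flap top corners [array([0.599 , 0.1242, 0.0981]), array([0.5947, 0.063 , 0.0975])]
flapface [0.5956 0.1008 0.0621]
rest [0.6002 0.1003 0.    ] [0.6076 0.0843 0.    ]
yaw -0.060251614095932375 0.09349130058401733 [0.7036 0.0868 0.004 ]
yaw -0.08399529693305043 0.10404615128744062 [0.6007 0.094  0.008 ]
```

The cream bottle stands at about (0.516, 0.112). The rest's origin is about (0.601, 0.094) with yaw of about -0.066. The orange look-alike is near (0.455, 0.19). I'll come in behind the cream bottle with the fingers part closed and leaned back 30°.

Emit:
{"op": "jog_arm", "data": {
  "commands": [
    [[1,1,0,0,0,-0.9],[1,1,0,0,0,-0.9],[1,1,0,0,0,-0.9],[1,1,0,0,0,-0.9],[1,1,0,0,0,-0.9]]
  ],
  "hand": -0.435,
  "force": 20
}}

```text
clock: 1.8
position: [0.3438, -0.4432, 0.4049]
orientation: [3.141, -0.0, -0.003]
wrist_force: [0.3, -0.4, 0.3]
grip_width: 0.0241
gripper_force: 0.0
```

Emit:
{"op": "jog_arm", "data": {
  "commands": [
    [[0.28,1,0,0,-1,0],[0.28,1,0,0,-1,0],[0.28,1,0,0,-1,0],[0.28,1,0,0,-1,0],[0.28,1,0,0,-1,0]]
  ]
}}

```text
clock: 2.3
position: [0.3851, -0.2932, 0.4049]
orientation: [-3.141, -0.352, -0.0]
wrist_force: [0.6, 0.1, 0.4]
grip_width: 0.0239
gripper_force: 0.0
```

Emit:
{"op": "jog_arm", "data": {
  "commands": [
    [[0,1,0,0,-0.5,0],[0,1,0,0,-0.5,0],[0,1,0,0,-0.5,0],[0,1,0,0,-0.5,0],[0,1,0,0,-0.5,0]]
  ]
}}

```text
clock: 2.8
position: [0.3846, -0.1433, 0.4048]
orientation: [-3.141, -0.525, -0.001]
wrist_force: [-0.1, -0.9, 0.0]
grip_width: 0.0241
gripper_force: 0.0
```

Emit:
{"op": "jog_arm", "data": {
  "commands": [
    [[0,1,0,0,0,0],[0,1,0,0,0,0],[0,1,0,0,0,0],[0,1,0,0,0,0],[0,1,0,0,0,0]]
  ]
}}

```text
clock: 3.3
position: [0.3844, 0.0067, 0.4049]
orientation: [-3.141, -0.524, -0.001]
wrist_force: [-0.1, 1.7, 0.2]
grip_width: 0.0235
gripper_force: 0.0
```

Emit:
{"op": "jog_arm", "data": {
  "commands": [
    [[0,0.7,0,0,0,0],[0,0.7,0,0,0,0],[0,0.7,0,0,0,0],[0,0.7,0,0,0,0],[0,0.7,0,0,0,0]]
  ]
}}

```text
clock: 3.8
position: [0.3855, 0.0785, 0.4047]
orientation: [-3.137, -0.523, 0.036]
wrist_force: [-0.3, -0.0, 0.3]
grip_width: 0.0243
gripper_force: 0.0
```

```bash
python3 -c "
from h import *;s=r.get_state();print(s['qpos'],s['position'],s['orientation'])
c=capture('wrist');save(c,'w1');c=capture('scene');save(c,'s1')"
```

```text
[ 0.03457403 -0.35212232 -0.69030557  0.70913843  0.00542303  3.14071786] [0.38551266 0.07851182 0.40473016] [-3.13667454 -0.52347917  0.03558407]
```

View pics/s1.png

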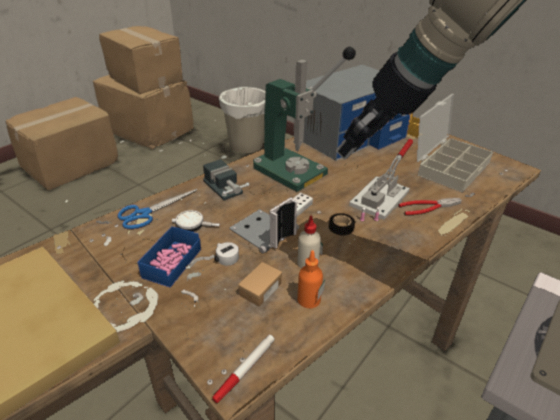

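Joint 6 is at its limit. I'll turn the tool half a turn about its own axis, which gives the same grasp and keeps it clear.

Emit:
{"op": "jog_arm", "data": {
  "commands": [
    [[0,0,0,-0.563,-0.02,0.975],[0,0,0,-0.563,-0.02,0.975],[0,0,0,-0.563,-0.02,0.975],[0,0,0,-0.563,-0.02,0.975],[0,0,0,-0.563,-0.02,0.975]]
  ]
}}

```text
clock: 4.4
position: [0.3858, 0.0773, 0.4047]
orientation: [2.927, -0.479, 0.483]
wrist_force: [0.1, -0.5, -1.2]
grip_width: 0.0243
gripper_force: 0.0
```

Emit:
{"op": "jog_arm", "data": {
  "commands": [
    [[0,0,0,-0.563,-0.02,0.975],[0,0,0,-0.563,-0.02,0.975],[0,0,0,-0.563,-0.02,0.975],[0,0,0,-0.563,-0.02,0.975],[0,0,0,-0.563,-0.02,0.975]]
  ]
}}

```text
clock: 4.9
position: [0.3858, 0.0773, 0.4047]
orientation: [2.757, -0.36, 0.894]
wrist_force: [-0.0, 1.0, 0.0]
grip_width: 0.0237
gripper_force: 0.0
```

Emit:
{"op": "jog_arm", "data": {
  "commands": [
    [[0,0,0,-0.563,-0.02,0.975],[0,0,0,-0.563,-0.02,0.975],[0,0,0,-0.563,-0.02,0.975],[0,0,0,-0.563,-0.02,0.975],[0,0,0,-0.563,-0.02,0.975]]
  ]
}}

```text
clock: 5.4
position: [0.3858, 0.0773, 0.4047]
orientation: [2.655, -0.191, 1.263]
wrist_force: [0.5, -0.6, 0.4]
grip_width: 0.0239
gripper_force: 0.0
```

Emit:
{"op": "jog_arm", "data": {
  "commands": [
    [[0,0,0,-0.563,-0.02,0.975],[0,0,0,-0.563,-0.02,0.975],[0,0,0,-0.563,-0.02,0.975],[0,0,0,-0.563,-0.02,0.975],[0,0,0,-0.563,-0.02,0.975]]
  ]
}}

```text
clock: 5.9
position: [0.3858, 0.0773, 0.4047]
orientation: [2.622, 0.002, 1.607]
wrist_force: [0.8, -0.3, 0.6]
grip_width: 0.0242
gripper_force: 0.0
```

Emit:
{"op": "jog_arm", "data": {
  "commands": [
    [[0,0,0,-0.563,-0.02,0.975],[0,0,0,-0.563,-0.02,0.975],[0,0,0,-0.563,-0.02,0.975],[0,0,0,-0.563,-0.02,0.975],[0,0,0,-0.563,-0.02,0.975]]
  ]
}}

```text
clock: 6.4
position: [0.3858, 0.0773, 0.4047]
orientation: [2.656, 0.195, 1.952]
wrist_force: [-0.3, -0.5, 0.5]
grip_width: 0.0241
gripper_force: 0.0
```

Emit:
{"op": "jog_arm", "data": {
  "commands": [
    [[0,0,0,-0.563,-0.02,0.975],[0,0,0,-0.563,-0.02,0.975],[0,0,0,-0.563,-0.02,0.975],[0,0,0,-0.563,-0.02,0.975],[0,0,0,-0.563,-0.02,0.975]]
  ]
}}

```text
clock: 6.9
position: [0.3858, 0.0773, 0.4047]
orientation: [2.76, 0.364, 2.322]
wrist_force: [0.6, -0.1, 0.5]
grip_width: 0.0239
gripper_force: 0.0
```

Emit:
{"op": "jog_arm", "data": {
  "commands": [
    [[0,0.22,0,-0.563,-0.02,0.975],[0,0.22,0,-0.563,-0.02,0.975],[0,0.22,0,-0.563,-0.02,0.975],[0,0.22,0,-0.563,-0.02,0.975],[0,0.22,0,-0.563,-0.02,0.975]]
  ]
}}

```text
clock: 7.4
position: [0.3859, 0.1106, 0.4047]
orientation: [2.931, 0.482, 2.734]
wrist_force: [-0.8, 1.0, -0.9]
grip_width: 0.0241
gripper_force: 0.0
```

Emit:
{"op": "jog_arm", "data": {
  "commands": [
    [[0,0,0,-0.563,-0.02,0.975],[0,0,0,-0.563,-0.02,0.975],[0,0,0,-0.563,-0.02,0.975],[0,0,0,-0.563,-0.02,0.975],[0,0,0,-0.563,-0.02,0.975]]
  ]
}}

```text
clock: 7.9
position: [0.3859, 0.1103, 0.4047]
orientation: [-3.134, 0.524, -3.102]
wrist_force: [-0.8, 0.5, 0.6]
grip_width: 0.0241
gripper_force: 0.0
```

Emit:
{"op": "jog_arm", "data": {
  "commands": [
    [[0,0.03,-1,0,0,-0.2],[0,0.03,-1,0,0,-0.2],[0,0.03,-1,0,0,-0.2],[0,0.03,-1,0,0,-0.2],[0,0.03,-1,0,0,-0.2]]
  ]
}}

```text
clock: 8.4
position: [0.3859, 0.1148, 0.254]
orientation: [-3.136, 0.525, 3.107]
wrist_force: [-0.1, 0.9, -0.5]
grip_width: 0.024
gripper_force: 0.0
```

Emit:
{"op": "jog_arm", "data": {
  "commands": [
    [[0,0,-0.4,0,0,0],[0,0,-0.4,0,0,0],[0,0,-0.3,0,0,0],[0,0,-0.2,0,0,0],[0,0,0,0,0,0]]
  ]
}}

```text
clock: 8.9
position: [0.3855, 0.1152, 0.215]
orientation: [-3.136, 0.523, 3.109]
wrist_force: [-0.3, 0.7, -0.3]
grip_width: 0.0243
gripper_force: 0.0
```

```bash
python3 -c "
from h import *;s=r.get_state();print(s['qpos'],s['position'],s['orientation'])
c=capture('top');a=c['image'][130:290,210:380];b=capture('scene')['image'][150:310,220:390]
c['image']=cv2.resize(np.hstack([a,b]),None,fx=2.3,fy=2.3,interpolation=cv2.INTER_CUBIC);save(c,'p2')"
```

```text
[ 0.15937357 -0.05409597 -0.94163222  0.16948862 -0.10107658  0.16670848] [0.38545306 0.11524526 0.2150375 ] [-3.13569888  0.5227144   3.10926136]
```

View pics/p2.png

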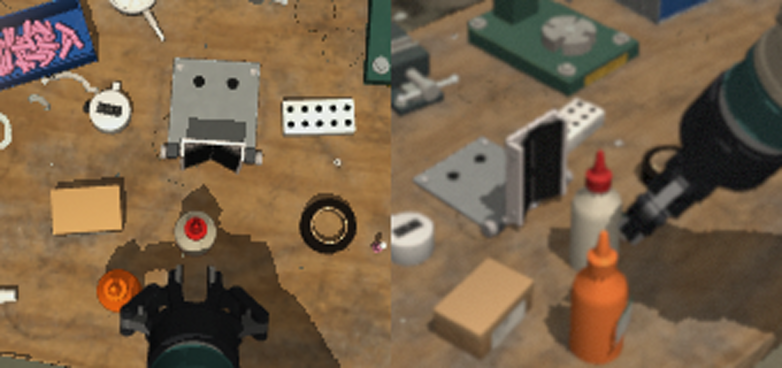

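Lowered like this, the gripper's knuckles would come close to the orange bottle. I'll turn the heading to about +0.3 rad, which swings the body away from it, and then descend.

Emit:
{"op": "jog_arm", "data": {
  "commands": [
    [[0.09,-0.27,0,0,0,0.95],[0.09,-0.27,0,0,0,0.95],[0.09,-0.27,0,0,0,0.95],[0.09,-0.27,0,0,0,0.95],[0.09,-0.27,0,0,0,0.95]]
  ]
}}

```text
clock: 9.5
position: [0.3998, 0.0748, 0.2167]
orientation: [-3.135, 0.527, -2.838]
wrist_force: [-1.1, -0.1, 0.4]
grip_width: 0.0244
gripper_force: 0.0
```

Emit:
{"op": "jog_arm", "data": {
  "commands": [
    [[0,0,-0.4,0,0,0],[0,0,-0.4,0,0,0],[0,0,-0.4,0,0,0],[0,0,-0.33,0,0,0],[0,0,0,0,0,0]]
  ]
}}

```text
clock: 10.0
position: [0.3989, 0.0751, 0.1693]
orientation: [-3.136, 0.523, -2.842]
wrist_force: [-1.0, -0.3, -0.1]
grip_width: 0.0242
gripper_force: 0.0
```

```bash
python3 -c "
from h import *;s=r.get_state();print(s['qpos'],s['position'],s['orientation'],s['wrist_force'])
c=capture('top');a=c['image'][130:290,210:380];b=capture('scene')['image'][150:310,220:390]
c['image']=cv2.resize(np.hstack([a,b]),None,fx=2.3,fy=2.3,interpolation=cv2.INTER_CUBIC);save(c,'p3')"
```

```text
[-0.01809428  0.05928207 -0.98297508  0.02616726  0.15171113 -0.27742151] [0.39888445 0.07509826 0.16933093] [-3.13642056  0.52287386 -2.84188175] [-0.99591979 -0.2973552  -0.07173798]
```

View pics/p3.png

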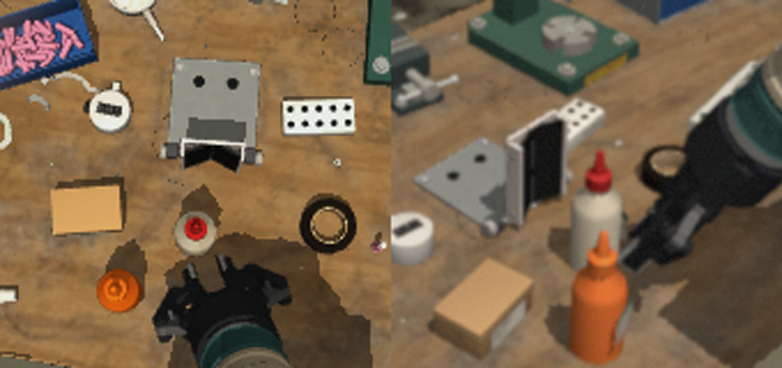

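Emit:
{"op": "jog_arm", "data": {
  "commands": [
    [[0.08,0.026,0,0,0,0],[0.08,0.026,0,0,0,0],[0.08,0.026,0,0,0,0],[0.08,0.026,0,0,0,0],[0.08,0.026,0,0,0,0]]
  ]
}}

```text
clock: 10.6
position: [0.4112, 0.0791, 0.1698]
orientation: [-3.136, 0.524, -2.842]
wrist_force: [-1.0, -0.4, 1.4]
grip_width: 0.024
gripper_force: 0.8
```

Emit:
{"op": "jog_arm", "data": {
  "commands": [
    [[0.115,0.071,0,0,0,-0.285],[0.115,0.071,0,0,0,-0.285],[0.115,0.071,0,0,0,-0.285],[0.115,0.071,0,0,0,-0.285],[0.115,0.071,0,0,0,-0.285]]
  ]
}}

```text
clock: 11.1
position: [0.4287, 0.0899, 0.1698]
orientation: [-3.136, 0.524, -2.943]
wrist_force: [-0.6, 0.6, 0.7]
grip_width: 0.0244
gripper_force: 0.6
```

```bash
cat > m.py <<'E'
from h import *
np.set_printoptions(precision=4,suppress=True)
T=capture('top');S=capture('scene')
def cap(c):
    i=c['image'].astype(int); m=((i[...,0]>120)&(i[...,1]<70)&(i[...,2]<70)).astype(np.uint8)
    m[:,:200]=0;m[:,400:]=0
    n,l,st,ce=cv2.connectedComponentsWithStats(m)
    best=None
    for k in range(1,n):
        x,y=ce[k]
        if st[k,4]>15 and 140<y<300 and 230<x<350: print('  red',st[k],ce[k]); best=k if best is None or st[k,4]>st[best,4] else best
    return (ce[best][1],ce[best][0])
p=tri([ray(T,cap(T)),ray(S,cap(S))]); print('cap',p)
O=np.array([.601,.094]);a=-.066;d=p[:2]-O
print('rest xy',d[0]*np.cos(a)+d[1]*np.sin(a),-d[0]*np.sin(a)+d[1]*np.cos(a))
s=r.get_state();print(s['clock'],s['position'],s['orientation'],s['wrist_force'])
E
python3 m.py
```

```text
red [290 213  10  11  66] [294.3939 218.5152]
  red [252 247  17  11  82] [260.0976 251.1463]
  red [293 211  11  17 103] [298.9903 220.1748]
  red [302 264   7   7  18] [306.1111 268.2222]
  red [300 277   5  28  62] [301.6774 292.2097]
cap [0.4717 0.1875 0.1739]
rest xy -0.13518359213352613 0.08474045304306095
11.2 [0.4292 0.09   0.17  ] [-3.1357  0.5252 -2.941 ] [ 0.5701  0.1973 -0.1343]
```

```bash
sed -i "s/ print('  red',st\[k\],ce\[k\]);/ /; s/st\[k,4\]>st\[best,4\]/y<ce[best][1]/" m.py; python3 m.py
```

```text
cap [0.5366 0.1132 0.0986]
rest xy -0.06550045871830973 0.014927122678475731
11.3 [0.4287 0.0898 0.1699] [-3.1357  0.5246 -2.9407] [ 0.4016  0.2731 -0.4738]
```

Emit:
{"op": "jog_arm", "data": {
  "commands": [
    [[0.113,0.048,0,0,0,-0.4],[0.113,0.048,0,0,0,-0.4],[0.113,0.048,0,0,0,-0.4],[0.113,0.048,0,0,0,-0.4],[0.113,0.048,0,0,0,-0.4]]
  ]
}}

```text
clock: 11.8
position: [0.4452, 0.0969, 0.1697]
orientation: [-3.136, 0.524, -3.082]
wrist_force: [-0.2, 1.1, -0.4]
grip_width: 0.0241
gripper_force: 0.5
```

Emit:
{"op": "jog_arm", "data": {
  "commands": [
    [[0.06,0.025,0,0,0,-0.315],[0.06,0.025,0,0,0,-0.315],[0.06,0.025,0,0,0,-0.315],[0.06,0.025,0,0,0,-0.315],[0.06,0.025,0,0,0,-0.315]]
  ]
}}

```text
clock: 12.3
position: [0.4544, 0.1007, 0.1698]
orientation: [-3.136, 0.524, 3.091]
wrist_force: [-0.1, 0.3, 0.6]
grip_width: 0.024
gripper_force: 0.4
```

```bash
python3 m.py
```

```text
cap [0.5664 0.099  0.0988]
rest xy -0.03484915870931336 0.0027174180808855483
12.4 [0.4547 0.1008 0.1699] [-3.136   0.5248  3.0921] [-0.4181 -0.0906 -0.07  ]
```

Emit:
{"op": "jog_arm", "data": {
  "commands": [
    [[0.05,-0.02,0,0,0,0],[0.05,-0.02,0,0,0,0],[0.05,-0.02,0,0,0,0],[0.04,0,0,0,0,0],[0.03,0,0,0,0,0]]
  ]
}}

```text
clock: 12.9
position: [0.4601, 0.0988, 0.1693]
orientation: [-3.136, 0.522, 3.093]
wrist_force: [-5.9, 0.5, 3.0]
grip_width: 0.0242
gripper_force: 2.6
```

```bash
python3 m.py; python3 -c "
from h import *
c=capture('top');a=c['image'][130:290,210:380];b=capture('scene')['image'][150:310,220:390]
c['image']=cv2.resize(np.hstack([a,b]),None,fx=2.3,fy=2.3,interpolation=cv2.INTER_CUBIC);save(c,'p4')"
```

```text
cap [0.5702 0.0972 0.0985]
rest xy -0.03092511656576893 0.001188989850205797
13.0 [0.4601 0.0988 0.1693] [-3.1361  0.5221  3.0928] [-4.6301  0.0354  2.2971]
```

View pics/p4.png

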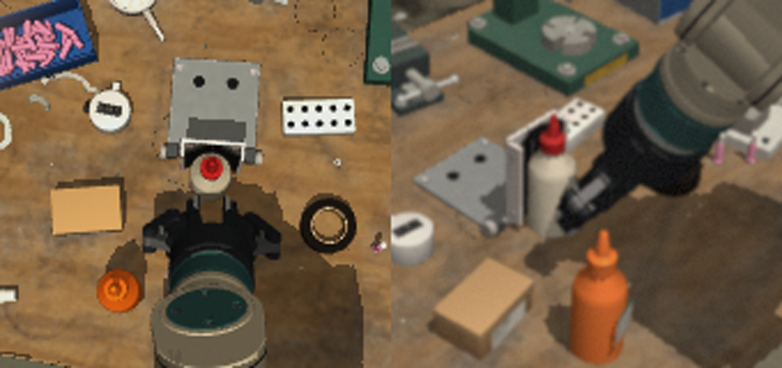

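The bottle stands against the flap: 6 N of contact force, y about +1 mm. Next I'll compute the tipping arc.

Run:
```python
import numpy as np
D,L=.0435,.055
prev=None
for k,f in enumerate(np.radians([0,13,26,39,52,65,78,91])):
    fd=np.degrees(f); th=np.radians(30 if fd<45 else max(0,30-(fd-45)*2/3))
    C=np.array([L*np.sin(f)-D*np.cos(f),.005+L*np.cos(f)+D*np.sin(f)])
    P=C-.011*np.array([np.cos(th),np.sin(th)]); Q=P-.17*np.array([np.sin(th),-np.cos(th)])
    X=np.array([.598+Q[0],0.0988-.066*(.598+Q[0]-.4601),Q[1],np.degrees(th)])
    if prev is not None: d=X-prev; print(fd,np.round(X,4),'rows',np.round(d[:3]/5/.03,3),'rot',np.round(-d[3]/5/4,3))
    else: print(X)
    prev=X
```

```text
[ 0.45997372  0.09880833  0.20172432 30.        ]
13.0 [ 0.4735  0.0979  0.2101 30.    ] rows [ 0.09  -0.006  0.056] rot -0.0
26.0 [ 0.4885  0.0969  0.2152 30.    ] rows [ 0.1   -0.007  0.034] rot -0.0
39.0 [ 0.5043  0.0959  0.2168 30.    ] rows [ 0.105 -0.007  0.011] rot -0.0
52.0 [ 0.5319  0.0941  0.2221 25.3333] rows [ 0.184 -0.012  0.035] rot 0.233
65.0 [ 0.5702  0.0915  0.2274 16.6667] rows [ 0.255 -0.017  0.035] rot 0.433
78.0 [0.6082 0.089  0.2258 8.    ] rows [ 0.254 -0.017 -0.01 ] rot 0.433
91.0 [0.6428 0.0867 0.2175 0.    ] rows [ 0.23  -0.015 -0.055] rot 0.4
```

Emit:
{"op": "jog_arm", "data": {
  "commands": [
    [[-0.2,0,0,0,0,0],[-0.1,0,0.3,0,0,0],[0,0,0.4,0,0,0],[0,0,0.37,0,0,0],[0.1,0,0,0,0,0]]
  ]
}}

```text
clock: 13.6
position: [0.4564, 0.0989, 0.2045]
orientation: [-3.137, 0.53, 3.092]
wrist_force: [1.1, -0.2, 0.9]
grip_width: 0.0237
gripper_force: 0.0
```

```bash
python3 m.py
```

```text
cap [0.5702 0.0971 0.0983]
rest xy -0.030974367307859855 0.0010919021447359394
13.7 [0.4561 0.0988 0.2031] [-3.1363  0.5276  3.0921] [-0.1224  0.4491  0.558 ]
```

Emit:
{"op": "jog_arm", "data": {
  "commands": [
    [[0.12,-0.007,0.03,0,0,0],[0.12,-0.007,0.04,0,0,0],[0.11,-0.007,0.05,0,0,0],[0.11,-0.007,0.06,0,0,0],[0.11,-0.007,0.06,0,0,0]]
  ]
}}

```text
clock: 14.2
position: [0.4699, 0.0981, 0.2075]
orientation: [-3.137, 0.518, 3.094]
wrist_force: [-7.3, 2.5, 5.8]
grip_width: 0.0241
gripper_force: 4.5
```

Emit:
{"op": "jog_arm", "data": {
  "commands": [
    [[0.1,-0.007,0.045,0,0,0],[0.1,-0.007,0.04,0,0,0],[0.1,-0.007,0.034,0,0,0],[0.1,-0.007,0.03,0,0,0],[0.1,-0.007,0.02,0,0,0]]
  ]
}}

```text
clock: 14.7
position: [0.4869, 0.0972, 0.2142]
orientation: [-3.138, 0.524, 3.093]
wrist_force: [-5.1, 1.5, 8.4]
grip_width: 0.0243
gripper_force: 4.4
```

```bash
python3 m.py; python3 -c "
from h import *
c=capture('top');a=c['image'][130:290,210:380];b=capture('scene')['image'][150:310,220:390]
c['image']=cv2.resize(np.hstack([a,b]),None,fx=2.3,fy=2.3,interpolation=cv2.INTER_CUBIC);save(c,'p5')"
```

```text
cap [0.6104 0.0949 0.1022]
rest xy 0.009312218725671681 0.001549467324745774
14.8 [0.4875 0.0971 0.2144] [-3.1375  0.5247  3.093 ] [-5.17    1.5977  5.9038]
```

View pics/p5.png

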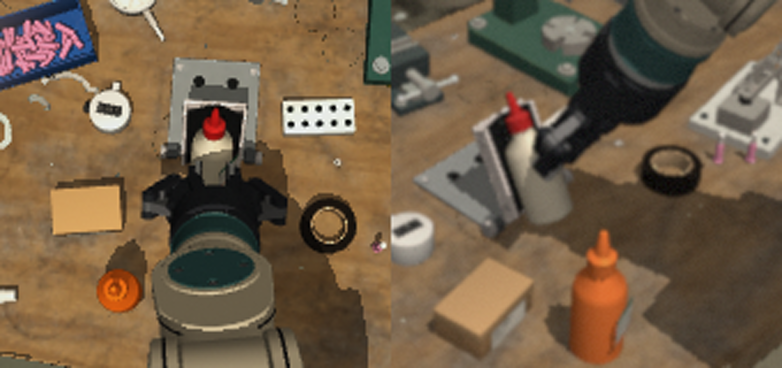

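The bottle and flap tip together at about 26° and stay centred. I'll carry on along the arc.

Emit:
{"op": "jog_arm", "data": {
  "commands": [
    [[0.105,-0.007,0.02,0,0,0],[0.105,-0.007,0.015,0,0,0],[0.105,-0.007,0.01,0,0,0],[0.105,-0.007,0.005,0,0,0],[0.105,-0.007,0,0,0,0]]
  ]
}}

```text
clock: 15.4
position: [0.5039, 0.096, 0.2166]
orientation: [-3.137, 0.527, 3.093]
wrist_force: [-3.2, 1.2, 7.0]
grip_width: 0.024
gripper_force: 3.7
```

Emit:
{"op": "jog_arm", "data": {
  "commands": [
    [[0.16,-0.012,0.02,0.008,0.16,0],[0.18,-0.012,0.035,0.01,0.22,0],[0.19,-0.012,0.04,0.012,0.26,0],[0.19,-0.012,0.04,0.012,0.26,0],[0.19,-0.012,0.04,0.012,0.26,0]]
  ]
}}

```text
clock: 15.9
position: [0.532, 0.0941, 0.2224]
orientation: [-3.137, 0.447, 3.093]
wrist_force: [-2.1, 1.4, 6.3]
grip_width: 0.0245
gripper_force: 3.0
```

```bash
python3 m.py
```

```text
cap [0.6554 0.0916 0.0838]
rest xy 0.05440381676414163 0.0011639645006491033
16.0 [0.5322 0.0941 0.2222] [-3.137   0.4469  3.0924] [0.2114 1.9039 4.3397]
```

Emit:
{"op": "jog_arm", "data": {
  "commands": [
    [[0.255,-0.017,0.045,0.02,0.433,0],[0.255,-0.017,0.04,0.02,0.433,0],[0.255,-0.017,0.035,0.02,0.433,0],[0.255,-0.017,0.03,0.02,0.433,0],[0.255,-0.017,0.025,0.02,0.433,0]]
  ]
}}

```text
clock: 16.5
position: [0.5699, 0.0918, 0.2274]
orientation: [-3.137, 0.295, 3.093]
wrist_force: [-0.1, 2.4, 6.3]
grip_width: 0.0241
gripper_force: 3.2
```

Emit:
{"op": "jog_arm", "data": {
  "commands": [
    [[0.255,-0.017,0.01,0.02,0.433,0],[0.255,-0.017,0,0.02,0.433,0],[0.255,-0.017,-0.01,0.02,0.433,0],[0.255,-0.017,-0.02,0.02,0.433,0],[0.255,-0.017,-0.03,0.02,0.433,0]]
  ]
}}

```text
clock: 17.0
position: [0.6087, 0.0893, 0.2263]
orientation: [-3.137, 0.145, 3.093]
wrist_force: [1.0, 3.2, 7.7]
grip_width: 0.0246
gripper_force: 3.8
```

```bash
python3 m.py
```

```text
cap [0.4661 0.1832 0.0685]
rest xy -0.1404838905275139 0.0801517896432547
17.1 [0.6092 0.0892 0.2259] [-3.1371  0.1454  3.0928] [3.216  2.5168 6.0514]
```

Emit:
{"op": "jog_arm", "data": {
  "commands": [
    [[0.23,-0.015,-0.04,0.02,0.4,0],[0.23,-0.015,-0.05,0.02,0.4,0],[0.23,-0.015,-0.055,0.02,0.4,0],[0.23,-0.015,-0.06,0.02,0.4,0],[0.23,-0.015,-0.065,0.02,0.4,0]]
  ]
}}

```text
clock: 17.6
position: [0.6414, 0.088, 0.223]
orientation: [-3.141, 0.001, 3.095]
wrist_force: [-15.9, 4.8, 45.8]
grip_width: 0.0241
gripper_force: 21.9
```

Emit:
{"op": "jog_arm", "data": {
  "commands": [
    [[0,0,-0.02,0,0,0],[0,0,-0.02,0,0,0],[0,0,-0.02,0,0,0],[0,0,0,0,0,0],[0,0,0,0,0,0]]
  ]
}}

```text
clock: 18.1
position: [0.6413, 0.0883, 0.2229]
orientation: [-3.141, 0.004, 3.095]
wrist_force: [-15.5, 4.3, 41.7]
grip_width: 0.0241
gripper_force: 20.4
```

```bash
python3 m.py; python3 -c "
from h import *
c=capture('top');a=c['image'][130:290,210:380];b=capture('scene')['image'][150:310,220:390]
c['image']=cv2.resize(np.hstack([a,b]),None,fx=2.3,fy=2.3,interpolation=cv2.INTER_CUBIC);save(c,'p6')"
```

```text
cap [0.4649 0.1825 0.0688]
rest xy -0.14161059429279124 0.07935500690980321
18.2 [0.6412 0.0882 0.2229] [-3.1412  0.0035  3.0951] [-15.8926   4.8932  43.0398]
```

View pics/p6.png

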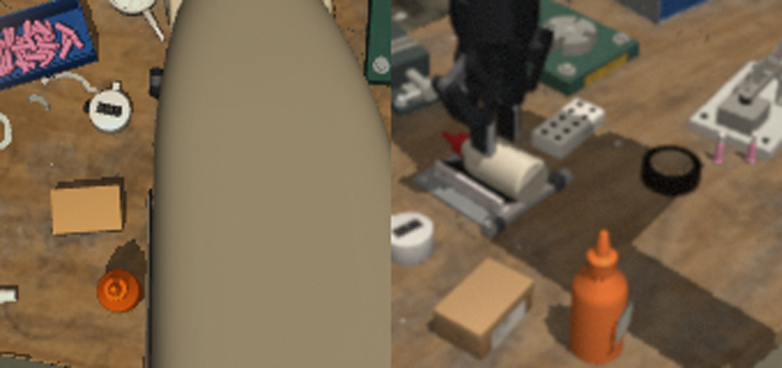

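The flap is hard on its stop at 43 N and the bottle lies in it, spout away. I'll lift straight off.

Emit:
{"op": "jog_arm", "data": {
  "commands": [
    [[0,0,0.1,0,0,0],[0,0,0.15,0,0,0],[0,0,0.2,0,0,0],[0,0,0.5,0,0,0],[0,0,0.8,0,0,0]]
  ]
}}

```text
clock: 18.8
position: [0.6397, 0.0862, 0.2653]
orientation: [-3.134, -0.005, 3.093]
wrist_force: [-0.4, -0.1, -0.3]
grip_width: 0.0239
gripper_force: 0.0
```

Emit:
{"op": "jog_arm", "data": {
  "commands": [
    [[-1,0,0.8,0,0,0],[-1,0,0.8,0,0,0],[-1,0,0.5,0,0,0],[-1,0,0,0,0,0],[-1,0,0,0,0,0]]
  ]
}}

```text
clock: 19.3
position: [0.4902, 0.0862, 0.3309]
orientation: [-3.135, 0.002, 3.092]
wrist_force: [-0.1, -0.2, 0.5]
grip_width: 0.0241
gripper_force: 0.0
```

Emit:
{"op": "jog_arm", "data": {
  "commands": [
    [[0,-1,0,0,0,0],[0,-1,0,0,0,0],[0,-1,0,0,0,0],[0,-1,0,0,0,0],[0,-1,0,0,0,0]]
  ]
}}

```text
clock: 19.8
position: [0.4907, -0.0648, 0.3302]
orientation: [-3.135, 0.0, 3.093]
wrist_force: [0.5, -0.0, -1.0]
grip_width: 0.0243
gripper_force: 0.0
```

```bash
python3 m.py; python3 -c "
from h import *
c=capture('top');a=c['image'][130:290,210:380];b=capture('scene')['image'][150:310,220:390]
c['image']=cv2.resize(np.hstack([a,b]),None,fx=2.3,fy=2.3,interpolation=cv2.INTER_CUBIC);save(c,'p7')"
```

```text
cap [0.6891 0.0871 0.0377]
rest xy 0.08838212730943985 -0.0011024103249031737
19.9 [ 0.4912 -0.0663  0.3303] [-3.1334  0.0009  3.0884] [-0.2756 -0.2055  0.8924]
```

View pics/p7.png

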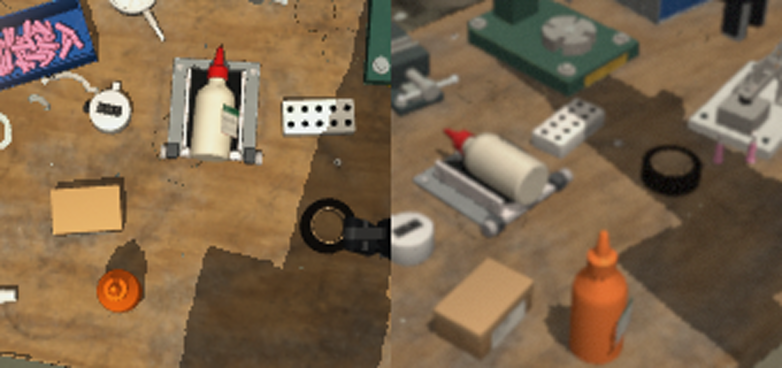

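The bottle lies in the flat flap along the centre line with its spout away, and the other things are where they were.

```bash
python3 -c "
from h import *
print(workorder.sign_off())"
```

```text
the job is handed in; nothing more can be done
None
```

I handed the job in at about 20 s on the clock, without a verdict shown; the last pictures show the bottle lying centred in the flat flap, spout away, the bystanders where they were and the arm clear.

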